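# Click the hob dial to simmer

### The arm

A 6-joint arm with a two-finger parallel gripper is mounted at the origin on the work surface. World frame = base frame: x ahead of the robot, y to its left, z up, the work surface at z = 0. Lengths are in mm, angles in rad, forces in N, time in s.
With the tool pointing down it reaches from about 275 to 825 mm from the base axis. Payload 4.9 kg.
Tool frame: the origin (TCP) lies between the finger pads, 19 mm behind the fingertips; this is the grasp point; z points along the fingers, y is the line along which they close (so a half turn about z gives the same grasp; the last joint's range is limited). The gripper opens to 85 mm and grips with 20 to 120 N. Pads are 22 mm wide; open, the fingers measure 114 mm over their backs; the gripper's body (76 mm by 85 mm) begins 54 mm behind the grasp point. The pads swing forward as they close: fully open they stand 13 mm farther back than shut.
Start: joints at [0.986, 0.326, -0.193, 1.052, 0, 1.437], TCP at [239.624, 495.074, 249.981] pointing down, gripper open.
Joint ranges: [-2.65, 2.65], [-0.97, 1.79], [-1.3, 1.35], [-1.93, 2.1], [-1.47, 1.37], [-3.14, 3.14]. Speed limits (rad/s): [2.57, 2.57, 3.14, 3.14, 3.14, 3.14].

### API

Orientations are given as a rotation vector (axis times angle).
In Python, from rig import * gives the robot as it stands. The module is installed in compiled form; this text tells all that it offers.
- The arm moves only by the shell command python3 -m jog 'ROWS' [OPENING]. ROWS is JSON, a list of rows, each a list of 6 numbers: the shift along the tool's x, y, z in cm, then the turn, a rotation vector about the tool's x, y, z in degrees. A call has 1 to 20 rows; each row is the pose to reach, as a shift and turn from the pose commanded when the call began, along the tool's axes at that moment; what a row does not reach only later rows make up. A row lasts 1/8 s, in which the tool goes at most 62.5 mm and 10.7 degrees, less where a joint would pass 70% of its speed; a pose out of reach is approached as far as the arm can. A call with a gripper value outside its range is refused whole. OPENING is the opening, from 0 (shut) to 1 (fully open), set as the call begins (- or left out, the last holds). The fingers move at their own pace and stop on an object; the grip force is fixed at half the most. Time passes only in rows, so rows that repeat a pose let the fingers close. It gives the time, the measured TCP pose, the force, the opening and the grip force at its end, in the units of the state.
- sense(): the state, without advancing time (a new reading comes with each control period).
- capture(name): name is "scene" or "top" or "wrist"; returns (picture, depth): 384x512x3 uint8, red, green, blue; 384x512 float32, mm along the optical axis (not along the pixel's ray), 0 where there is no reading.
- get_calibration(name): a dict with "fovy" (degrees; the focal length in pixels is half the picture's height over the tangent of half this angle, whatever the lens; pixels are square), "cx", "cy" (the principal point, pixels), "dist" ([k1, k2, p1, p2, k3] as OpenCV has them; the pictures are not rectified), "R" (3x3) and "t" (3): a world point X has camera coordinates R X + t. Camera axes: x right, y down, z forward; pixel columns grow to the right and rows downward; lengths in mm; the calibration is good to about 2 mm. A picture is of the moment at which its call begins: read the wrist's pose just before it. get_calibration takes no time and is no camera call; for the wrist camera it gives the pose at the moment of the call.
- finish_job(): hands the job in; it is judged then, once.
The state is a dict: "t": time; "joint_pos": joint angles; "qvel": joint speeds; "joint_efforts": joint torques, N m; "tcp_pos": TCP position; "tcp_rot": TCP orientation; "force": force on the tool from outside, world axes, zero at the start; "torque": the same for the moment, N m; "opening": opening from 0.0 (shut) to 1.0 (fully open); "grasp_force": force on a finger pad.
Only numpy, scipy, OpenCV 4.12 (cv2) and the standard library are available. Lean on these libraries where they do the work, as an engineer would, in place of code of your own. Each camera call takes 0.05 s, during which the arm holds its last target. There are 200 camera calls.

### The job

The copper pot should simmer: push sideways with the closed fingertips on the knurled side of the dial in front of its hot plate and gently rub the dial round one click, until it snaps in with its white pointer at the orange dot, then take the fingers away. Do not take a dial between the fingers, and leave the other dial, the pans, the jar and the mug as they are.

Things in the scene. Friction and masses are not known exactly. Their poses are not given: they have to be found in the camera images.
- hob: Mint-green hob with steel deck, fixed on the counter, 360 (x) by 540 (y) mm, deck 55 mm high. Origin: centre of its underside; x away from the cook, y to the cook's left. Two dark hot plates, 170 mm diameter, tops 65 mm high, at x +60, y +140 (left) and -140 (right). Each plate is worked by the dial straight in front of it, at x -135, same y.
- dial_left (a joint): Left dial: turn in rad, growing clockwise seen from above, range -0.1 to 2.61. Spring detents 0.628 apart at 0, 0.628, 1.257, 1.885, 2.513; let go within 0.25 of one, it snaps in. Holding torque about 0.06 N m (2 N at the rim). Simmer is 1.257: pointer at the orange dot. Starts one detent before simmer, near 0.628: turn it clockwise.
- dial_right (a joint): Right dial: turn in rad, growing clockwise seen from above, range -0.1 to 2.61. Spring detents 0.628 apart at 0, 0.628, 1.257, 1.885, 2.513; let go within 0.25 of one, it snaps in. Holding torque about 0.06 N m (2 N at the rim). Simmer is 1.257: pointer at the orange dot. Starts one detent past simmer, near 1.885: turn it anticlockwise.
- dial_left_top (a point): Top centre of the left dial, on its upright axis, 85 mm above the counter; z up, x along the white pointer. Black dial, 60 mm diameter, 28 mm tall (side from 57 to 85 mm above the counter), knurled all round. On the deck, 43 mm from the axis, five flat dots mark the detents: orange (simmer) along the hob's x, black ones 36 and 72 deg either side.
- dial_right_top (a point): Top centre of the right dial, on its upright axis, 85 mm above the counter; z up, x along the white pointer. Black dial, 60 mm diameter, 28 mm tall (side from 57 to 85 mm above the counter), knurled all round. On the deck, 43 mm from the axis, five flat dots mark the detents: orange (simmer) along the hob's x, black ones 36 and 72 deg either side.
- copper_pot: Loose copper saucepan, 150 mm diameter, 85 mm tall, brass handle reaching 205 mm from its centre, standing on one of the two plates. Origin at the centre of its underside.
- white_pan: Loose white enamel saucepan of the same size with a wooden handle, on the other plate. Origin at the centre of its underside.
- pepper_jar: Loose glass jar with a red cap, 42 mm diameter, 80 mm tall, standing on the hob deck between the two dials (128 to 175 mm from each axis). Origin at the centre of its underside.
- mug: Loose blue mug, 76 mm diameter, 90 mm tall, on the counter left of the hob. Origin at the centre of its underside.

How it is judged:
By the outcome, as a careful person would: the job done as asked, in the order asked, and still so for the second after the job is handed in, with the robot touching nothing.
It also fails if it takes over 35 s, if anything falls off the work surface, if the arm or the gripper's body presses on something with over 40 N, if the wrist force passes 120 N, or if a joint passes its speed limit or range.

## Working session

There is one attempt and no reset: what is moved stays moved. The work goes in short steps, Python scripts to look and compute and a shell command to move; the robot and the scene stay as the last step left them, time stands still between calls to the robot, and variables do not carry over. Pictures are saved under pics/ and viewed, at most 10 in all, crops included, and the job is handed in when it is done.

```bash
mkdir -p pics
cat > h.py <<'E'
from rig import *
import numpy as np, cv2
from scipy.spatial.transform import Rotation as Ro
def K(c,shape=(384,512)):
    f=shape[0]/2/np.tan(np.radians(c["fovy"])/2)
    return np.array([[f,0,c["cx"]],[0,f,c["cy"]],[0,0,1.]])
def cast(c,px,z):
    px=np.array(px,float).reshape(-1,1,2)
    n=cv2.undistortPoints(px,K(c),np.array(c["dist"],float)).reshape(-1,2)
    R=np.array(c["R"]);t=np.array(c["t"]);o=-R.T@t
    d=np.c_[n,np.ones(len(n))]@R
    return o+d*((z-o[2])/d[:,2])[:,None]
def proj(c,X):
    R=np.array(c["R"]);r,_=cv2.Rodrigues(R)
    return cv2.projectPoints(np.array(X,float).reshape(-1,3),r,np.array(c["t"],float),K(c),np.array(c["dist"],float))[0].reshape(-1,2)
E
python3 - <<'E'
from h import *
a,_=capture("top");b,_=capture("scene")
cv2.imwrite("pics/top.png",a[:,:,::-1]);cv2.imwrite("pics/scene.png",b[:,:,::-1])
s=sense();print(s["t"],s["tcp_pos"],s["tcp_rot"],s["opening"],s["force"])
E
```

```text
0.1 [239.34332776 494.65630637 249.29743837] [-7.02006584e-01 -3.06162070e+00  2.23095886e-03] 0.9988860624532014 [-0.34202458  0.29573396 -0.23261412]
```

View pics/top.png

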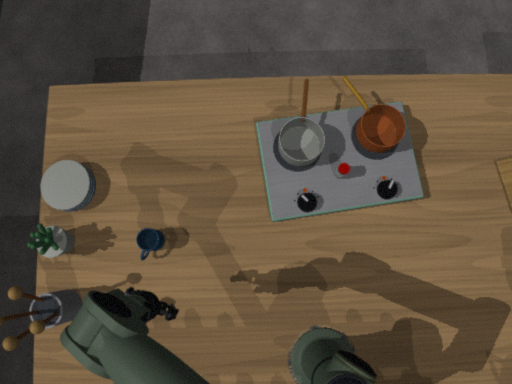

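View pics/scene.png

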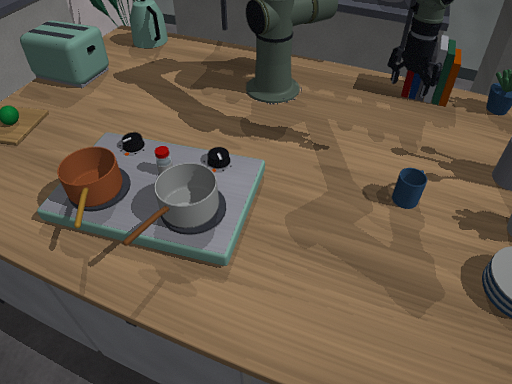

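The copper pot stands on the right plate, so I need the right dial, near top px (387,189). It starts one click past simmer and has to turn anticlockwise. The jar is at (344,169). Next I measure the dial.

Run:
```python
from h import *
from scipy import ndimage
a=cv2.imread("pics/top.png");c=get_calibration("top");hsv=cv2.cvtColor(a,cv2.COLOR_BGR2HSV)
def blobs(m,z,lo,hi,name):
    n,l,st,ce=cv2.connectedComponentsWithStats(m.astype(np.uint8))
    for i in range(1,n):
        x,y,w,h,A=st[i]
        if lo<=A<=hi and 250<ce[i][0]<430 and 70<ce[i][1]<225:
            print(name,ce[i].round(1),A,w,h,cast(c,ce[i],z)[0].round(1))
H,S,V=cv2.split(hsv)
m=(V<45)
blobs(m,85,120,900,"dark")
blobs((H<14)&(S>110)&(V>90),55,2,60,"orange55")
blobs(((H<8)|(H>172))&(S>180)&(V>80),80,15,300,"red80")
blobs((V>150)&(S<40),85,3,80,"white")
# hob outline
g=((H>70)&(H<95)&(S>40)) 
steel=(S<45)&(V>70)
roi=np.zeros_like(m);roi[95:225,250:430]=1
mm=cv2.morphologyEx(((g|steel)&roi).astype(np.uint8),cv2.MORPH_CLOSE,np.ones((25,25)))
n,l,st,ce=cv2.connectedComponentsWithStats(mm);i=1+np.argmax(st[1:,4])
cs,_=cv2.findContours((l==i).astype(np.uint8),0,2)
r=cv2.boxPoints(cv2.minAreaRect(max(cs,key=cv2.contourArea)))
print("hob",r.round(1),cast(c,r,55).round(1).tolist())
print("cam", (-np.array(c["R"]).T@c["t"]).round(0))
cv2.imwrite("pics/crop.png",cv2.resize(a[140:225,280:420],None,fx=5,fy=5,interpolation=cv2.INTER_CUBIC))
```

```text
dark [386.5 189.6] 263 21 19 [ 561.4 -233.9   85. ]
dark [307.4 202.4] 251 19 19 [526.2  37.1  85. ]
orange55 [305.5  81.5] 2 2 2 [973.   16.3  55. ]
orange55 [381.  103.5] 2 1 2 [ 881.7 -252.9   55. ]
orange55 [371.7 106.3] 7 6 4 [ 871.7 -217.9   55. ]
orange55 [377.5 104.2] 4 4 2 [ 879.1 -239.8   55. ]
orange55 [302.  111.5] 2 1 2 [858.   35.1  55. ]
orange55 [383.5 177.7] 14 4 4 [ 608.4 -237.2   55. ]
orange55 [304.5 190. ] 14 4 5 [573.4  40.8  55. ]
red80 [343.7 168.2] 92 11 11 [640.7 -94.   80. ]
hob [[254.9 121.9]
 [408.1  97.9]
 [423.7 197.7]
 [270.4 221.7]] [[824.0, 204.8, 55.0], [901.4, -355.3, 55.0], [533.8, -373.3, 55.0], [467.9, 161.8, 55.0]]
cam [ 360.  203. 1355.]
```

View pics/crop.png

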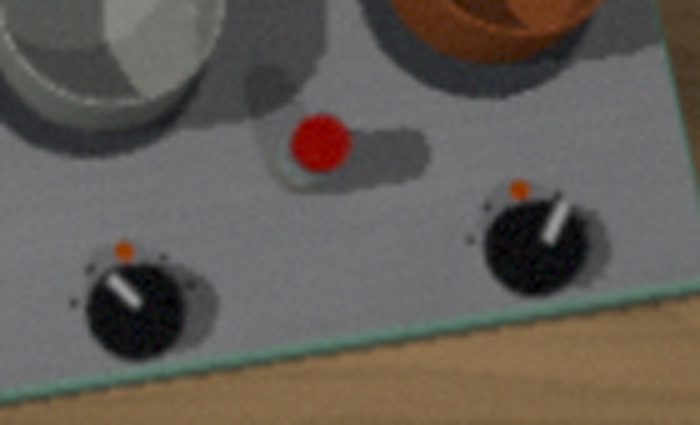

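The two orange dots come out 280 mm apart, as they must. That puts the right dial's axis near (565,-242). I'll move above it with the gripper shut and refine with the wrist camera.

```bash
python3 -m jog '[[-57,-54,2,0,0,-15],[-57,-54,2,0,0,-15],[-57,-54,2,0,0,-15],[-57,-54,2,0,0,-15],[-57,-54,2,0,0,-15],[-57,-54,2,0,0,-15],[-57,-54,2,0,0,-15],[-57,-54,2,0,0,-15],[-57,-54,2,0,0,-15],[-57,-54,2,0,0,-15],[-57,-54,2,0,0,-15],[-57,-54,2,0,0,-15],[-57,-54,2,0,0,-15],[-57,-54,2,0,0,-15],[-57,-54,2,0,0,-15],[-57,-54,2,0,0,-15],[-57,-54,2,0,0,-15]]' 0
python3 - <<'E'
from h import *
c=get_calibration("wrist");a,_=capture("wrist")
cv2.imwrite("pics/w1.png",a[:,:,::-1]);s=sense()
import json;json.dump({k:np.array(v).tolist() for k,v in c.items()},open("w1.json","w"))
print(s["t"],s["tcp_pos"],s["tcp_rot"],s["joint_pos"],s["force"],s["opening"])
print(proj(c,[[565.7,-242.6,85],[563.6,-238.7,85],[608.4,-237.2,55],s["tcp_pos"]]).round(0))
E
```

```text
t: 2.22
tcp_pos: [517.3, -238.3, 230.3]
tcp_rot: [0.294, 3.128, -0.0]
force: [-0.5, 0.6, 1.0]
opening: 0.0
grasp_force: 0.0
2.275 [ 517.37713585 -238.44608102  230.29234027] [ 2.94520784e-01  3.12753616e+00 -1.19230115e-04] [-5.61433653e-01  3.75643596e-01 -1.72107449e-01  1.02281508e+00
  3.11875882e-05 -3.73646992e-01] [-0.03098129 -0.38297712 -0.94111048] -8.698975431632277e-06
[[259. 231.]
 [262. 229.]
 [269. 252.]
 [253. 267.]]
```

View pics/w1.png

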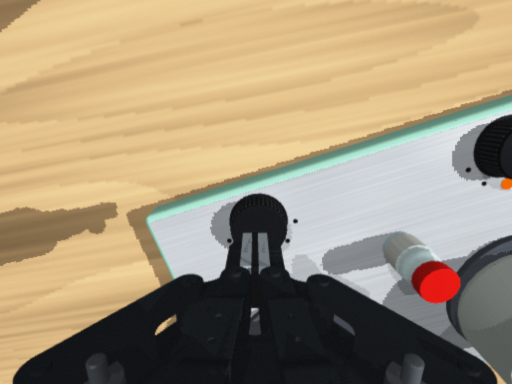

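The wrist picture shows the right dial at about px (259,221), with the closed fingertips below it hiding its orange dot. I'll compare the dial's silhouette with the projected rims.

Run:
```python
from h import *
import json
c=json.load(open("w1.json"));a=cv2.imread("pics/w1.png");V=a.max(2)
m=V<60
for y in (192,194,196,198,200,205,210,215,220,225):
    x=np.where(m[y,215:305])[0]+215; print(y,(x.min(),x.max()) if len(x) else None)
th=np.linspace(0,2*np.pi,180)
def sil(p):
    P=np.vstack([proj(c,np.c_[p[0]+30*np.cos(th),p[1]+30*np.sin(th),0*th+z]) for z in (57,85)])
    return P[:,0].min(),P[:,0].max(),P[:,1].min(),P[180:,1].min()
for p in ((565.7,-242.6),(563.6,-238.7),(560,-241)): print(p,np.round(sil(p),1))
# right-side dots: dark small blobs
n,l,st,ce=cv2.connectedComponentsWithStats((V<70).astype(np.uint8))
for i in range(1,n):
    if 4<st[i][4]<60 and 215<ce[i][0]<310 and 190<ce[i][1]<260: print("dot",ce[i].round(1),st[i][4],cast(c,ce[i],55).round(1))
# deck front edge corner
print(cast(c,[[150,217]],55).round(1))
```

```text
192 None
194 (np.int64(254), np.int64(262))
196 (np.int64(248), np.int64(269))
198 (np.int64(243), np.int64(273))
200 (np.int64(240), np.int64(276))
205 (np.int64(235), np.int64(281))
210 (np.int64(232), np.int64(284))
215 (np.int64(230), np.int64(286))
220 (np.int64(230), np.int64(296))
225 (np.int64(230), np.int64(286))
(565.7, -242.6) [230.3 286.9 196.4 204.7]
(563.6, -238.7) [233.5 290.2 194.  202.2]
(560, -241) [230.7 287.5 191.4 199.3]
dot [295.  220.7] 7 [[ 574.1 -200.6   55. ]]
dot [228.8 240.4] 13 [[ 584.5 -281.9   55. ]]
dot [287.3 240.1] 9 [[ 597.2 -213.1   55. ]]
[[ 538.1 -365.5   55. ]]
```

The axis is at about (564.5,-242.5): the silhouette and the dots (43 to 44 mm from it) agree. I'll go down on the cook's side of the dial, clear of it.

```bash
python3 -m jog '[[1.5,0.5,3,0,0,0],[1.5,0.5,8,0,0,0],[1.5,0.5,12,0,0,0],[1.5,0.5,14,0,0,0],[1.5,0.5,14.8,0,0,0],[1.5,0.5,14.8,0,0,0],[1.5,0.5,14.8,0,0,0]]'
python3 -m jog '[[-0.5,0,0,0,0,0],[-1,0,0,0,0,0],[-1.4,0,0,0,0,0],[-1.7,0,0,0,0,0],[-1.9,0,0,0,0,0],[-2.0,0,0,0,0,0],[-2.0,0,0,0,0,0]]'
```

```text
t: 3.15
tcp_pos: [504.4, -232.0, 83.2]
tcp_rot: [0.296, 3.126, -0.001]
force: [0.2, 0.2, 1.4]
opening: -0.002
grasp_force: 0.0
t: 4.03
tcp_pos: [523.2, -235.3, 81.9]
tcp_rot: [-0.296, -3.127, -0.0]
force: [0.5, 0.1, 0.6]
opening: -0.003
grasp_force: 0.0
```

```bash
python3 -m jog '[[-0.1,0,0,0,0,0],[-0.1,0,0,0,0,0]]' | grep -E "pos|force:"
python3 -m jog '[[-0.1,0,0,0,0,0],[-0.1,0,0,0,0,0]]'| grep -E "pos|force:"
python3 -m jog '[[-0.1,0,0,0,0,0],[-0.1,0,0,0,0,0]]'| grep -E "pos|force:"
```

```text
tcp_pos: [524.3, -235.6, 82.0]
force: [0.8, 0.0, -0.3]
grasp_force: 0.0
tcp_pos: [525.3, -235.8, 82.0]
force: [0.2, -0.1, -0.2]
grasp_force: 0.0
tcp_pos: [526.3, -235.9, 82.0]
force: [0.5, 0.1, 0.8]
grasp_force: 0.0
```

```bash
for i in 1; do python3 -m jog '[[-0.1,0,0,0,0,0],[-0.1,0,0,0,0,0]]' | grep -E "pos|force:"; done
python3 -m jog '[[-0.1,0,0,0,0,0],[-0.1,0,0,0,0,0]]'| grep -E "pos|force:"
python3 -m jog '[[-0.1,0,0,0,0,0],[-0.1,0,0,0,0,0]]'| grep -E "pos|force:"
python3 -c "
from h import *
a,_=capture('wrist');cv2.imwrite('pics/w2.png',a[:,:,::-1])"
```

```text
tcp_pos: [526.7, -236.0, 81.9]
force: [-1.9, 0.6, 1.9]
grasp_force: 1.0
tcp_pos: [526.8, -235.9, 81.8]
force: [-5.6, 0.4, 4.4]
grasp_force: 2.7
tcp_pos: [526.9, -235.9, 81.8]
force: [-7.6, 2.0, 6.5]
grasp_force: 3.9
```

View pics/w2.png

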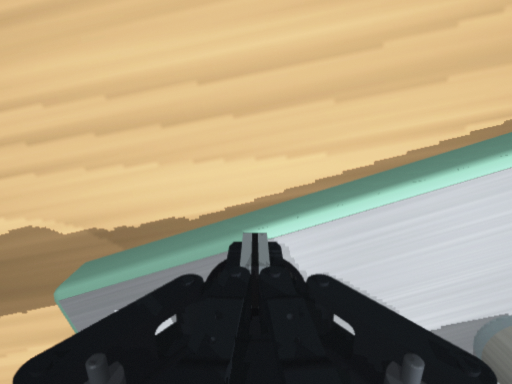

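The fingers touch the rim at about 8 N. Now I rub along the arc about the dial's axis, turning the tool with it, starting with half the turn.

```bash
python3 -m jog '[[-0.1,0,0,0,0,0],[-0.11,-0.3,0,0,0,-5],[-0.15,-0.61,0,0,0,-10]]'| grep -E "pos|force:"
python3 -m jog '[[-0.07,-0.3,0,0,0,-5],[-0.07,-0.3,0,0,0,-5]]'| grep -E "pos|rot|force:"
```

```text
tcp_pos: [526.2, -241.7, 81.7]
force: [-10.0, 1.9, 8.5]
grasp_force: 5.1
tcp_pos: [526.3, -245.4, 81.7]
tcp_rot: [0.113, -3.132, -0.001]
force: [-13.2, 0.3, 8.7]
grasp_force: 6.1
```

```bash
python3 -m jog '[[-0.01,-0.3,0,0,0,-5],[-0.05,-0.6,0,0,0,-10],[-0.05,-0.6,0,0,0,-10]]'| grep -E "pos|rot|force:"
python3 -m jog '[[-0.01,-0.3,0,0,0,-5],[-0.05,-0.6,0,0,0,-10],[-0.06,-0.67,0,0,0,-11],[-0.06,-0.67,0,0,0,-11]]'| grep -E "pos|rot|force:"
python3 - <<'E'
from h import *
a,_=capture("top");cv2.imwrite("pics/t2.png",cv2.resize(a[140:225,280:420,::-1],None,fx=5,fy=5,interpolation=cv2.INTER_CUBIC))
print(sense()["t"])
E
```

```text
tcp_pos: [527.5, -253.3, 81.8]
tcp_rot: [0.384, -3.11, 0.004]
force: [-11.9, -3.9, 6.9]
grasp_force: 6.2
tcp_pos: [529.9, -260.2, 81.8]
tcp_rot: [0.679, -3.059, 0.005]
force: [-11.2, -6.2, 4.2]
grasp_force: 6.3
7.125
```

View pics/t2.png

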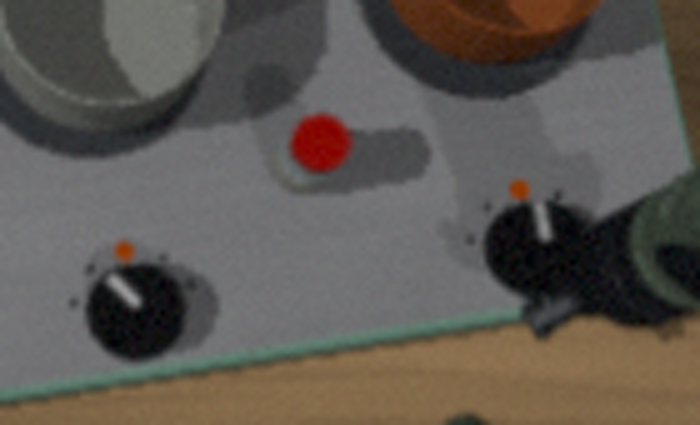

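The pointer has turned about 38° and now sits in the crop from (546,240) to (538,203), in line with simmer. That is midway between the right dial's starting direction and the left dial's direction. I'll retract straight out and then up.

```bash
python3 -m jog '[[0.3,0,0,0,0,0],[0.8,0,0,0,0,0],[1.5,0,0,0,0,0],[3,0,0,0,0,0],[4,0,0,0,0,0],[6,0,-4,0,0,0],[8,0,-9,0,0,0],[12,6,-14,0,0,0],[14,11,-15,0,0,0],[14,11,-15,0,0,0],[14,11,-15,0,0,0]]'
python3 - <<'E'
from h import *
a,_=capture("top");cv2.imwrite("pics/t3.png",cv2.resize(a[90:225,250:430,::-1],None,fx=4.4,fy=4.4,interpolation=cv2.INTER_CUBIC))
c=get_calibration("top");o=np.array([564.5,-242.5])
h=cv2.cvtColor(a,cv2.COLOR_RGB2HSV);A=np.array([565.,-242.5,85])
m=np.zeros(h.shape[:2],bool);u=proj(c,A)[0].astype(int);m[u[1]-10:u[1]+11,u[0]-10:u[0]+11]=1
Y,X=np.where(m&(h[...,2]>95)&(h[...,1]<60))
P=cast(c,np.c_[X,Y],85);d=np.hypot(*(P-A)[:,:2].T);P=P[d<27]
v=P[:,:2].mean(0)-A[:2];e=np.linalg.svd(P[:,:2]-P[:,:2].mean(0))[2][0];e*=np.sign(e@v)
print(len(P),"pointer dev from hob x, deg:",np.degrees(np.arctan2(e[1],e[0])-.125).round(1),np.degrees(np.arctan2(v[1],v[0])-.125).round(1))
E
```

```text
t: 8.5
tcp_pos: [359.7, -218.2, 232.5]
tcp_rot: [-0.684, 3.065, -0.003]
force: [0.0, -1.0, 0.2]
opening: -0.003
grasp_force: 0.0
15 pointer dev from hob x, deg: 0.9 -0.6
```

View pics/t3.png

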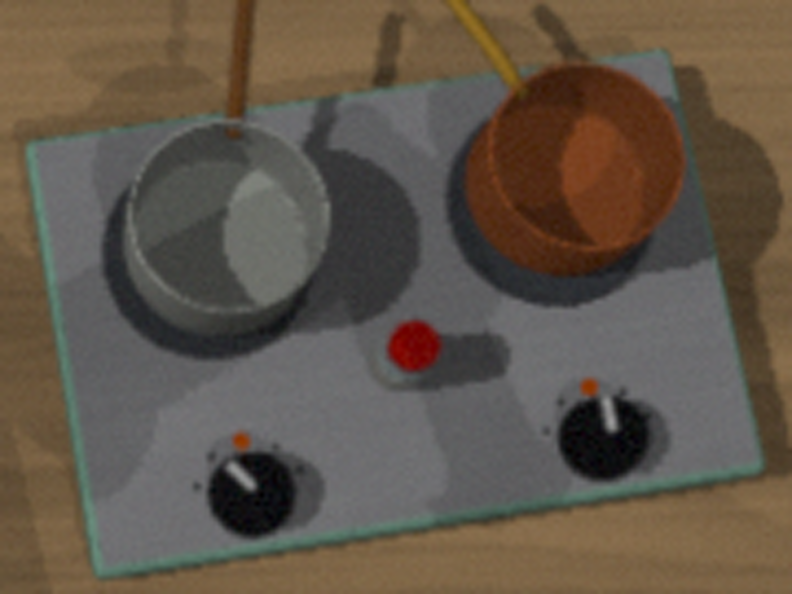

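The right dial's pointer, at (608,412), is within 1° of the orange-dot direction. The offset from the dot at (590,387) is parallax. Everything else is where it was, so I'm handing in.

```bash
python3 -c "
from rig import *
print(finish_job())"
```

```text
the job is handed in; nothing more can be done
None
```

The copper pot's (right) dial was rubbed one click anticlockwise, its pointer measured within about 1° of the simmer direction, the fingers are clear, nothing else moved in the last picture, and the job was handed in at about 8.6 s (no verdict returned).

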